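# Seat an offcut under the hold-down and keep the lever pressed

### The job

Slide the pale maple offcut along the bench, without lifting it, until its long side lies flat against the dark fence of the hold-down clamp and it sits between the two white lines. Then press the red handle of the spring-loaded lever down until the pointer stands in the green band of the scale, so that the rubber foot clamps the wood for drilling, and finish while still holding it there: letting go would release the wood. Leave the jar, tape measure, sanding block and walnut offcut where they are.

Things in the scene. Friction and masses are not known exactly. Their poses are not given: they have to be found in the camera images.
- offcut_maple: Loose pale maple offcut, 45 (x) x 92 (y) x 32 (z) mm, about 0.11 kg, flat on the bench. Origin: centre of its underside; y along its length.
- hold_down: Hold-down clamp fixed to the bench. Origin: bench level, middle of the fence's front face; +x from the robot into the fence, +y left along it, z up. Fence: dark wood, 190 mm long, 26 mm high, front face at x = 0, two upright white lines with inner edges at y = +-62 mm. Plywood foot 12 mm thick behind (x 2 to 90, y -240 to 130 mm).
- seat (a point): Where the centre of the maple offcut's underside belongs: bench level, 22.5 mm in front of the fence face, midway between the white lines; axes as hold_down (offcut's x along or against this x).
- lever_pivot (a point): The lever's hinge, axis along hold_down's x; at x 45, y 100, z 56 mm of hold_down. The grey beam runs from here to -y behind the fence (x 36 to 54 mm) and ends in the red handle. At y = 0 an arm carries the foot forward over the place of the wood: at rest it reaches to x = -26 mm and spans z 64 to 82 mm.
- scale (a point): Middle of the front of the upright white scale plate, 34 mm wide (y), z 12 to 138 mm, at x 65, y -215 mm of hold_down. It bears a green band and below it a red one; the steel pointer on the lever's end moves down in front of it.
- press_lever (a joint): Lever angle in rad: 0 at rest (up), grows as the handle is pressed down, stop at 0.26. A spring always pushes it back up to 0. The pointer is in the green band from 0.145 to 0.20. The foot meets the 32 mm high offcut at about 0.12.
- handle_top (a point): Centre of the top of the red handle plate, 40 (x) x 52 (y) mm, axes as hold_down; 250 mm from the pivot, so it sinks 2.5 mm per 0.01 rad: about 115 mm above the bench at rest, 74 mm in mid green band. At rest the top slopes 0.17 rad (higher at -y), in mid band it is level. Pressing down into the band takes about 5 to 12 N.
- press_foot: Black rubber foot, 17 mm across, on a sprung plunger in the lever's forward arm (about 0.9 N per mm after a 4 N preload). Origin on the plunger's axis, 29 mm above the underside of the rubber; at x -16, y 0 mm of hold_down. At rest the rubber is about 12 mm above the top of a seated offcut.
- screw_jar: Bystander: glass screw-top jar, 68 mm across, 100 mm high, origin centre of underside.
- sanding_block: Bystander: cork sanding block, 63x111x31 mm, origin centre of underside.
- offcut_walnut: Bystander: dark walnut offcut, 38x110x26 mm, origin centre of underside.
- tape_measure: Bystander: grey tape measure, 38x86x68 mm, origin centre of underside.

How it is judged:
On the way:
1. the maple offcut lies against the fence between the white lines, with the lever still up (x of offcut_maple in the frame of seat between -0.006 and 0.004 m and y of offcut_maple in the frame of seat between -0.017 and 0.017 m and angle between the x axis of offcut_maple and the x axis of hold_down, either way round below 0.08 rad and height (world z) of offcut_maple below 0.005 m and angle between offcut_maple's own z axis and vertical below 0.06 rad and value of joint press_lever below 0.06 rad), for 0.2 s.
At the end, for the whole second after the job is handed in: The offcut lies flat against the fence (gap under 6 mm, within 0.08 rad of parallel, within 17 mm of midway between the lines); the robot still presses the red handle (over 2 N), the lever is still at 0.145 to 0.20 rad (green band) and the foot presses the offcut by over 2 N (x of offcut_maple in the frame of seat between -0.006 and 0.004 m and y of offcut_maple in the frame of seat between -0.017 and 0.017 m and angle between the x axis of offcut_maple and the x axis of hold_down, either way round below 0.08 rad and height (world z) of offcut_maple below 0.005 m and angle between offcut_maple's own z axis and vertical below 0.06 rad and value of joint press_lever between 0.145 and 0.2 rad and contact force between press_foot and offcut_maple above 2 N and contact force between any of the fingers, the arm and hold_down above 2 N and velocity of joint press_lever between -0.05 and 0.05 rad/s); the arm keeps its last pose, push and grip.
It fails at once if the maple offcut is lifted off the bench by more than 12 mm or tipped over (height (world z) of offcut_maple above 0.012 m or angle between offcut_maple's own z axis and vertical above 0.4 rad).
It fails at once if a bystander (jar, tape measure, sanding block, walnut offcut) is moved more than 20 mm (distance of any of screw_jar, sanding_block, offcut_walnut, tape_measure from where it was at the start of the episode above 0.02 m).
It also fails if it takes over 59 s, if anything falls off the work surface, if the arm or the gripper's body presses on something with over 40 N, if the wrist force passes 120 N, or if a joint passes its speed limit or range.

### The arm

A 6-joint arm with a two-finger parallel gripper is mounted at the origin on a cart in front of the work surface, level with it; the furniture and walls round the work are solid. World frame = base frame: x ahead of the robot, y to its left, z up, the work surface at z = 0. Lengths are in m, angles in rad, forces in N, time in s.
With the tool pointing down it reaches from about 0.275 to 0.85 m from the base axis. Payload 5.2 kg.
Tool frame: the origin (TCP) lies at the very end of the fingers, on their centre line; the grasp point (between the pads) lies behind it (env.grip_point_offset is the z of the grasp point in the tool frame, in m); z points along the fingers, y is the line along which they close (so a half turn about z gives the same grasp; the last joint's range is limited). The gripper opens to 85 mm and grips with 20 to 120 N. Pads are 22 mm wide; open, the fingers measure 114 mm over their backs; the gripper's body (76 mm by 85 mm) begins 54 mm behind the grasp point. The pads swing forward as they close: fully open they stand 13 mm farther back than shut.
Start: joints at [-1.347, 0.259, 1.535, -0, 1.348, -0.203], TCP at [0.228, -0.501, 0.204] pointing down, gripper open.
Joint ranges: [-3.14, 3.14], [-0.91, 2.08], [0.19, 2.58], [-1.22, 4.36], [0.22, 2.71], [-3.12, 3.12]. Speed limits (rad/s): [2.57, 2.57, 3.14, 3.14, 3.14, 3.14].

### API

Orientations are given as a unit quaternion [w, x, y, z].
In Python, from plant import env, snapshot, get_calibration, sign_off gives the robot as it stands (env), with the cameras as plain functions and the job as plain functions.
- The arm moves only by the shell command python3 inch.py 'ROWS' [OPENING] [FORCE]. ROWS is a JSON list of rows, 1 to 8 of them, each of 6 numbers: dx, dy, dz in m, then a rotation vector rx, ry, rz in rad; each row is the pose to reach, as a shift and turn from the pose commanded when the command began, along the tool's axes at that moment; what a row does not reach only later rows make up. A row lasts 1/12 s, in which the tool goes at most 0.0417 m and 0.125 rad, less where a joint would pass 70% of its speed; a pose out of reach is approached as far as the arm can. OPENING is the finger opening in m, set as the command begins (- or left out keeps the last). The fingers move at their own pace and stop on an object; FORCE is the grip in N (left out, the last holds). Time passes only in rows, so rows that do not move let the fingers close. It prints the time, the measured TCP pose, the force, the opening and the grip force at its end.
- env.get_obs(): the state, without advancing time (a new reading comes with each control period).
- snapshot(name): name is "scene" or "top" or "wrist"; returns the picture (480x640x3 uint8, red, green, blue); there is no depth.
- get_calibration(name): a dict with "fx", "fy", "cx", "cy" (pixels), "pose" (4x4, takes a point from camera to world coordinates). Camera axes: x right, y down, z forward; pixel columns grow to the right and rows downward; lengths in m; the calibration is good to about 2 mm. The wrist camera is an equidistant fisheye: a pixel r from the principal point sees the ray r / f radians off the axis. A picture is of the moment at which its call begins: read the wrist's pose just before it. get_calibration takes no time and is no camera call; for the wrist camera it gives the pose at the moment of the call.
- sign_off(): hands the job in; it is judged then, once.
The state is a dict: "clock": time; "q": joint angles; "qvel": joint speeds; "effort": joint torques, N m; "tcp_pos": TCP position; "orientation": TCP orientation; "ft_force": force on the tool from outside, world axes, zero at the start; "wrist_torque": the same for the moment, N m; "finger_gap": finger opening in m; "grasp_force": force on a finger pad.
Only numpy, scipy, OpenCV 4.12 (cv2) and the standard library are available. Lean on these libraries where they do the work, as an engineer would, in place of code of your own. Each camera call takes 0.05 s, during which the arm holds its last target. There are 200 camera calls.

## Working session

There is one attempt and no reset: what is moved stays moved. The work goes in short steps, Python scripts to look and compute and a shell command to move; the robot and the scene stay as the last step left them, time stands still between calls to the robot, and variables do not carry over. Pictures are saved under pics/ and viewed, at most 10 in all, crops included, and the job is handed in when it is done.

```bash
ls; mkdir -p pics; python3 - <<'E'
from plant import env, snapshot, get_calibration, sign_off
import cv2
o=env.get_obs();print(o['clock'],o['tcp_pos'],o['orientation'],o['finger_gap'],env.grip_point_offset)
for n in("top","scene"):
    cv2.imwrite(f"pics/{n}0.png",snapshot(n)[:,:,::-1]); c=get_calibration(n);print(n,c)
E
```

```text
inch.py
pics
plant.py
0.0 [ 0.22756063 -0.50006832  0.2035553 ] [-9.32216452e-04  9.77317831e-01  2.11775797e-01 -8.30374023e-06] 0.08533771278517092 -0.0187
top {'fx': 492.63646008289896, 'fy': 492.63646008289896, 'cx': 318.9549913555446, 'cy': 234.21947172360558, 'pose': array([[ 0.02815465, -0.99655332,  0.07803069,  0.48778808],
       [-0.99953953, -0.02718324,  0.01348366,  0.00517853],
       [-0.01131606, -0.07837438, -0.99685977,  1.35085711],
       [ 0.        ,  0.        ,  0.        ,  1.        ]])}
scene {'fx': 544.8931171426326, 'fy': 544.8931171426326, 'cx': 314.22406656087526, 'cy': 236.8210849233164, 'pose': array([[-0.81822882, -0.31678679,  0.47973714, -0.10469655],
       [-0.57445618,  0.41801905, -0.70374724,  1.00549047],
       [ 0.02239856, -0.85141424, -0.52401536,  0.84027025],
       [ 0.        ,  0.        ,  0.        ,  1.        ]])}
```

View pics/top0.png

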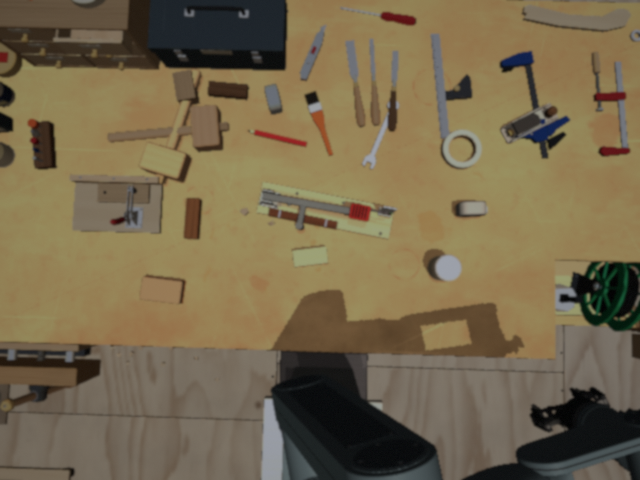

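View pics/scene0.png

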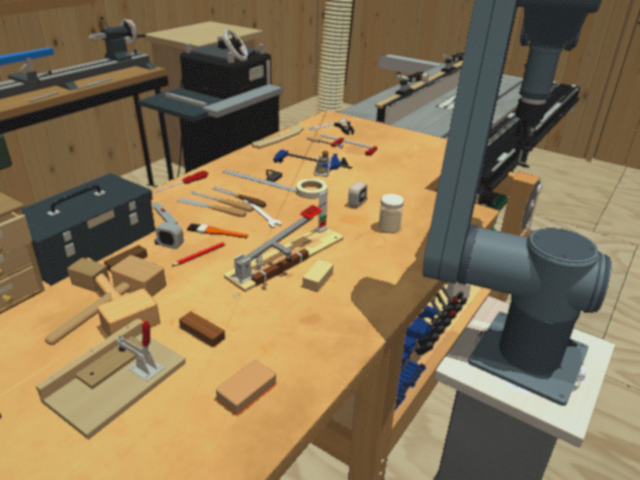

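The top view shows the maple at about (310,257), the fence as a dark strip from (268,212) to (337,226), the red handle at (359,212), the jar at (446,268), the tape at (471,208), the walnut at (192,218) and the cork block at (162,290). I'll enlarge the middle.

```bash
python3 - <<'E'
import cv2
im=cv2.imread('pics/top0.png')[170:280,250:400]
cv2.imwrite('pics/c0.png',cv2.resize(im,None,fx=5,fy=5,interpolation=cv2.INTER_CUBIC))
E
```

```text
(no output)
```

View pics/c0.png

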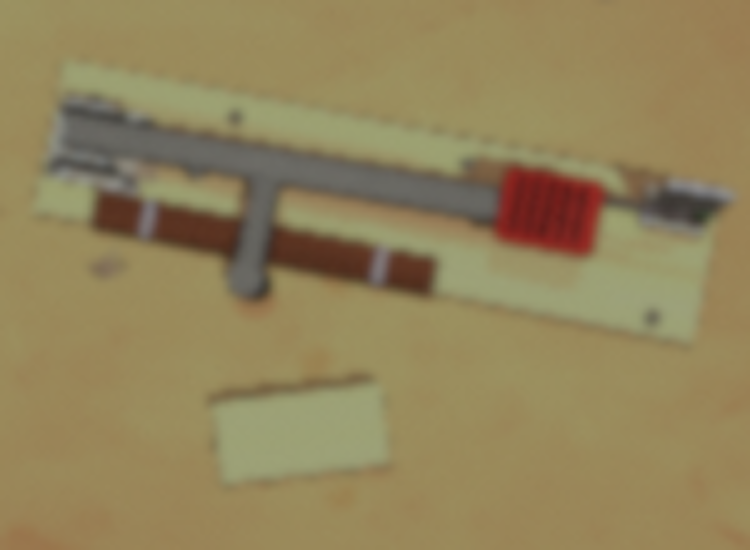

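Crop: maple top corners are (215,398), (378,380), (388,465) and (222,484). Fence front top edge runs from (95,228) to (432,294). White line centres are (148,218) and (379,265). Red plate centre is (549,212), and plywood front corners are (37,213) and (690,342).

```bash
cat > h.py <<'E'
import numpy as np
from plant import env, snapshot, get_calibration, sign_off
def ray(name,u,v,z):
    c=get_calibration(name);P=c['pose']
    d=P[:3,:3]@np.array([(u-c['cx'])/c['fx'],(v-c['cy'])/c['fy'],1])
    return P[:3,3]+d*(z-P[2,3])/d[2]
def crop(x,y,z): return ray('top',250+(x-2)/5,170+(y-2)/5,z)   # 5x resize pixel centre shift
E
python3 - <<'E'
from h import *
f=np.set_printoptions(precision=4,suppress=True)
m=np.array([crop(*p,.032) for p in[(215,398),(378,380),(388,465),(222,484)]])[:,:2]
print('maple',m.mean(0),[np.linalg.norm(m[i]-m[(i+1)%4]) for i in range(4)])
d=(m[0]-m[1]+m[3]-m[2]);print('maple y-dir angle',np.arctan2(-d[0],d[1]))
a,b=[crop(*p,.026)[:2] for p in[(95,228),(432,294)]];print('fence',a,b,(a+b)/2,np.linalg.norm(a-b),np.arctan2(-(a-b)[0],(a-b)[1]))
a,b=[crop(*p,.026)[:2] for p in[(148,218),(379,265)]];print('lines',a,b,(a+b)/2,np.linalg.norm(a-b),np.arctan2(-(a-b)[0],(a-b)[1]))
a,b=[crop(*p,.012)[:2] for p in[(37,213),(690,342)]];L=np.linalg.norm(a-b);yh=(a-b)/L;xh=np.array([yh[1],-yh[0]])
print('ply',a,b,L,np.arctan2(-yh[0],yh[1]),'origin',a-yh*.13*L/.37-xh*.002)
print('handle',crop(549,212,.115))
j=ray('top',446,268,.1);print('jar',j, 'tape',ray('top',471,208,.068))
E
```

```text
maple [0.5321 0.046 ] [np.float64(0.08792306556036307), np.float64(0.04580888960550906), np.float64(0.08933389791494831), np.float64(0.0461844129989596)]
maple y-dir angle 0.139707492007436
fence [0.6394 0.1609] [ 0.6085 -0.0225] [0.624  0.0692] 0.1859755450537802 -0.16714474186720027
lines [0.6457 0.1324] [0.6235 0.0066] [0.6346 0.0695] 0.12775539462067373 -0.17469971812925997
ply [0.6485 0.1947] [ 0.5874 -0.1637] 0.3635387816337772 -0.16882433453469828 origin [0.625  0.0691]
handle [ 0.6435 -0.0785  0.115 ]
jar [ 0.5089 -0.3011  0.1   ] tape [ 0.6678 -0.3729  0.068 ]
```

```bash
cat >> h.py <<'E'
from scipy.spatial.transform import Rotation as R
TH=-0.169; O=np.array([.6245,.0692]); Rh=np.array([[np.cos(TH),-np.sin(TH)],[np.sin(TH),np.cos(TH)]])
def w(x,y): return O+Rh@[x,y]           # hold_down -> world
def hd(p): return Rh.T@(np.asarray(p)[:2]-O)
def go(p,yaw,tilt=0):
    """rows to TCP p; yaw = heading of tool y; tilt about tool y (then z leans)"""
    o=env.get_obs();q=o['orientation'];C=R.from_quat(np.r_[q[1:],q[0]])
    T=R.from_matrix(np.array([[-np.sin(yaw),np.cos(yaw),0],[np.cos(yaw),np.sin(yaw),0],[0,0,-1]]).T.T) 
    T=R.from_matrix(np.column_stack([[-np.sin(yaw),np.cos(yaw),0],[np.cos(yaw),np.sin(yaw),0],[0,0,-1.]]))*R.from_euler('y',tilt)
    d=C.inv().apply(np.asarray(p)-o['tcp_pos']); r=(C.inv()*T).as_rotvec()
    print('t',o['clock'],np.round(d,4),np.round(r,3),'rows',max(np.linalg.norm(d)/.0417,np.linalg.norm(r)/.125),'F',o['ft_force'],'T z',T.apply([0,0,1]))
np.set_printoptions(precision=4,suppress=True)
E
sed -i '/\.T\.T/d' h.py
python3 - <<'E'
from h import *
print(hd([.532,.046]),np.linalg.det(np.column_stack([[-np.sin(.14),np.cos(.14),0],[np.cos(.14),np.sin(.14),0],[0,0,-1.]])))
go([.532,.046,.15],.14)
E
python3 inch.py '[[0.503,-0.371,0.054,0,0,-1.284],[0.503,-0.371,0.054,0,0,-1.284],[0.503,-0.371,0.054,0,0,-1.284],[0.503,-0.371,0.054,0,0,-1.284],[0.503,-0.371,0.054,0,0,-1.284],[0.503,-0.371,0.054,0,0,-1.284],[0.503,-0.371,0.054,0,0,-1.284],[0.503,-0.371,0.054,0,0,-1.284]]' 0.085 20
python3 -c "
from h import *
go([.532,.046,.15],.14)"
```

```text
clock: 0.77
tcp_pos: [0.3897, -0.2085, 0.1754]
orientation: [-0.0, 0.754, 0.657, 0.0]
ft_force: [1.4, -0.5, 0.2]
finger_gap: 0.0852
grasp_force: 0.0
t 0.7667 [0.2717 0.1059 0.0254] [-0.    -0.    -0.278] rows 7.02003960499936 F [ 1.3848 -0.5468  0.2026] T z [ 0.  0. -1.]
```

```bash
python3 inch.py '[[0.272,0.106,0.025,0,0,-0.278],[0.272,0.106,0.025,0,0,-0.278],[0.272,0.106,0.025,0,0,-0.278],[0.272,0.106,0.025,0,0,-0.278],[0.272,0.106,0.025,0,0,-0.278],[0.272,0.106,0.025,0,0,-0.278],[0.272,0.106,0.025,0,0,-0.278],[0.272,0.106,0.025,0,0,-0.278]]' 
python3 - <<'E'
from h import *
import cv2
go([.532,.046,.004],.14)
c=get_calibration('wrist');print(c)
cv2.imwrite('pics/w1.png',snapshot('wrist')[:,:,::-1])
E
```

```text
clock: 1.43
tcp_pos: [0.5352, 0.0496, 0.1496]
orientation: [-0.001, 0.656, 0.755, 0.001]
ft_force: [0.8, -0.7, -0.4]
finger_gap: 0.0848
grasp_force: 0.0
t 1.4333 [-0.0035 -0.0037  0.1456] [ 0.001 -0.003 -0.001] rows 3.494662332797512 F [ 0.8394 -0.7429 -0.3697] T z [ 0.  0. -1.]
{'fx': 371.64829954431775, 'fy': 371.64829954431775, 'cx': 321.078506294919, 'cy': 237.97433262411224, 'pose': array([[ 0.9902,  0.1324,  0.0446,  0.5238],
       [ 0.1397, -0.9404, -0.3101,  0.13  ],
       [ 0.0008,  0.3133, -0.9497,  0.319 ],
       [ 0.    ,  0.    ,  0.    ,  1.    ]])}
```

View pics/w1.png

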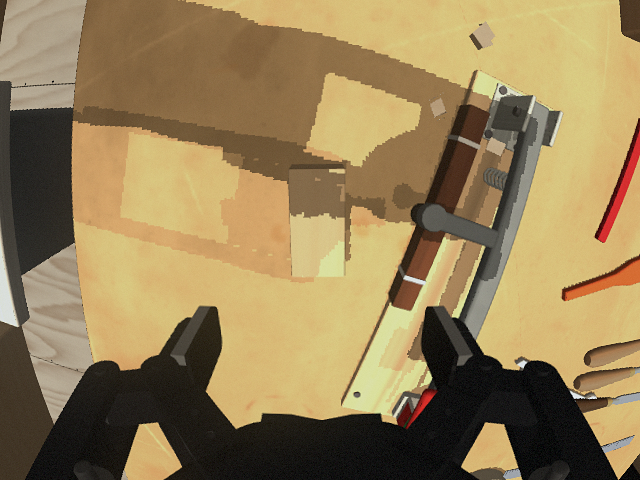

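The wrist view shows the maple top with corners at about (290,169), (346,169), (345,277) and (292,278), between the open fingers. The fence front top edge runs from (466,105) to (390,297). I'll cross-check the position with these.

```bash
cat >> h.py <<'E'
def wray(c,u,v,z):
    P=c['pose'];a=np.array([u-c['cx'],v-c['cy']]);r=np.linalg.norm(a);t=r/c['fx']
    d=P[:3,:3]@np.r_[a/r*np.sin(t),np.cos(t)]
    return P[:3,3]+d*(z-P[2,3])/d[2]
E
python3 - <<'E'
from h import *
c=get_calibration('wrist')
m=np.array([wray(c,*p,.032)[:2] for p in[(290,169),(346,169),(345,277),(292,278)]])
print(m.mean(0),[np.linalg.norm(m[i]-m[(i+1)%4]) for i in range(4)],hd(m.mean(0)));d=m[0]-m[3]+m[1]-m[2];print(np.arctan2(-d[0],d[1]))
a,b=[wray(c,*p,.026)[:2] for p in[(466,105),(390,297)]];print(a,b,(a+b)/2,np.linalg.norm(a-b),np.arctan2(-(a-b)[0],(a-b)[1]),hd((a+b)/2))
E
```

```text
[0.532  0.0436] [np.float64(0.043451850912112934), np.float64(0.09118892210210817), np.float64(0.044949143040454526), np.float64(0.09220292308936998)] [-0.0868 -0.0408]
0.14262823544521028
[0.6365 0.1605] [ 0.6049 -0.015 ] [0.6207 0.0727] 0.17824360052763125 -0.17792030261390174 [-0.0043  0.0029]
```

The two views agree. Next is the descent.

```bash
python3 inch.py '[[-0.003,-0.002,0.04,0,0,0],[-0.003,-0.002,0.08,0,0,0],[-0.003,-0.002,0.11,0,0,0],[-0.003,-0.002,0.125,0,0,0],[-0.003,-0.002,0.135,0,0,0],[-0.003,-0.002,0.143,0,0,0],[-0.003,-0.002,0.144,0,0,0],[-0.003,-0.002,0.144,0,0,0]]' 
python3 inch.py '[[0,0,0,0,0,0],[0,0,0,0,0,0],[0,0,0,0,0,0],[0,0,0,0,0,0],[0,0,0,0,0,0],[0,0,0,0,0,0],[0,0,0,0,0,0],[0,0,0,0,0,0]]' 0.03 20
python3 -c "
from h import *
o=env.get_obs();print(hd(o['tcp_pos']))
p=w(-.088,0.002);go([*p,o['tcp_pos'][2]],-.169)"
```

```text
clock: 2.15
tcp_pos: [0.5321, 0.0396, 0.0072]
orientation: [0.0, 0.658, 0.753, 0.0]
ft_force: [0.3, 0.6, -0.7]
finger_gap: 0.0851
grasp_force: 0.0
clock: 2.82
tcp_pos: [0.5317, 0.0402, 0.0067]
orientation: [0.0, 0.658, 0.753, 0.0]
ft_force: [-0.2, -0.5, -0.1]
finger_gap: 0.0301
grasp_force: 0.0
[-0.0866 -0.0442]
t 2.8167 [0.0445 0.0124 0.    ] [ 0.    -0.     0.303] rows 2.424768963011922 F [-0.2264 -0.5166 -0.1255] T z [ 0.  0. -1.]
```

```bash
python3 - <<'E'
from h import *
import cv2
cv2.imwrite('pics/w2.png',snapshot('wrist')[:,:,::-1]);print(get_calibration('wrist')['pose'])
E
```

```text
[[ 0.9909  0.1278  0.0426  0.5208]
 [ 0.1347 -0.9401 -0.3131  0.1212]
 [-0.      0.316  -0.9488  0.1758]
 [ 0.      0.      0.      1.    ]]
```

View pics/w2.png

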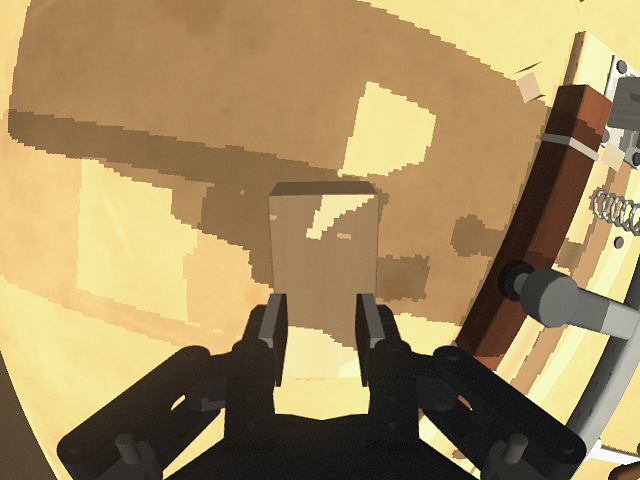

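The wrist view shows the fingers drawn inside the block's outline: inner gap at columns 287–358, block at 270–377. They seem to have closed above its top even though the TCP reads z = 7 mm. The scene camera should settle this.

```bash
python3 - <<'E'
from h import *
import cv2
im=snapshot('scene')[:,:,::-1]; c=get_calibration('scene');P=np.linalg.inv(c['pose'])
def px(p):
    k=P[:3,:3]@p+P[:3,3];return c['cx']+c['fx']*k[0]/k[2],c['cy']+c['fy']*k[1]/k[2]
t=env.get_obs()['tcp_pos'];print([px(t+[0,0,h]) for h in(0,.02,.04)])
u,v=map(int,px(t))
im=im[v-60:v+40,u-60:u+60];print(u-60,v-60)
cv2.imwrite('pics/s2.png',cv2.resize(im,None,fx=5,fy=5,interpolation=cv2.INTER_CUBIC))
E
```

```text
[(np.float64(320.0217669531724), np.float64(276.9144723305832)), (np.float64(320.23782859484675), np.float64(270.6362692923147)), (np.float64(320.4571239340294), np.float64(264.2641032101473))]
260 216
```

View pics/s2.png

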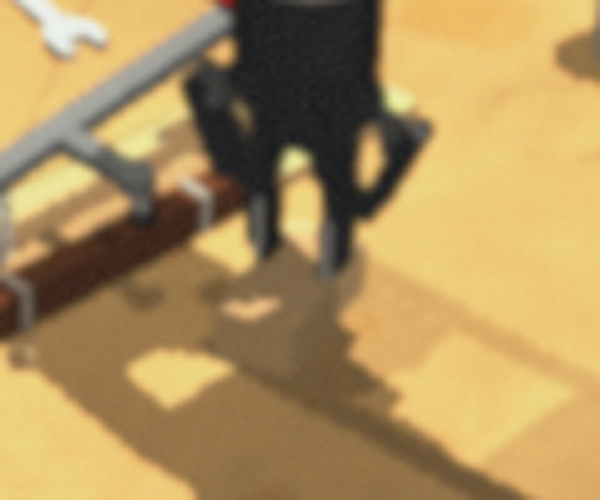

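In the scene crop the fingertips are at about (265,255) and (330,278), while the reported TCP projects to (300,305). The tips really end about 24 mm above the reported TCP, at z ≈ 31 mm, so the fingers closed just over the block. I'll open and go down further, watching the force.

```bash
python3 inch.py '[[0,0,0,0,0,0],[0,0,0,0,0,0],[0,0,0,0,0,0],[0,0,0,0,0,0],[0,0,0,0,0,0],[0,0,0,0,0,0],[0,0,0,0,0,0]]' 0.085
python3 inch.py '[[0,0,0.003,0,0,0],[0,0,0.006,0,0,0],[0,0,0.009,0,0,0],[0,0,0.012,0,0,0],[0,0,0.014,0,0,0],[0,0,0.014,0,0,0]]'
```

```text
clock: 3.5
tcp_pos: [0.5317, 0.0402, 0.0067]
orientation: [0.0, 0.658, 0.753, 0.0]
ft_force: [0.2, 0.7, -0.3]
finger_gap: 0.0846
grasp_force: 0.0
clock: 4.0
tcp_pos: [0.5312, 0.0402, -0.0079]
orientation: [-0.0, 0.658, 0.753, -0.0]
ft_force: [0.4, -0.3, 0.6]
finger_gap: 0.085
grasp_force: 0.0
```

No contact at a reading of z = −8 mm, so the offset is confirmed. I'll go down another 9 mm and close.

```bash
python3 inch.py '[[0,0,0.003,0,0,0],[0,0,0.006,0,0,0],[0,0,0.008,0,0,0],[0,0,0.009,0,0,0],[0,0,0.009,0,0,0]]'
python3 inch.py '[[0,0,0,0,0,0],[0,0,0,0,0,0],[0,0,0,0,0,0],[0,0,0,0,0,0],[0,0,0,0,0,0],[0,0,0,0,0,0],[0,0,0,0,0,0],[0,0,0,0,0,0]]' 0.03 20
python3 -c "
from h import *
o=env.get_obs();print(hd(o['tcp_pos']))
p=w(-.088,-0.003);go([*p,o['tcp_pos'][2]],-.169)"
```

```text
clock: 4.42
tcp_pos: [0.5315, 0.0402, -0.0166]
orientation: [-0.0, 0.658, 0.753, -0.0]
ft_force: [-0.6, 0.9, 0.5]
finger_gap: 0.0848
grasp_force: 0.0
clock: 5.08
tcp_pos: [0.532, 0.0401, -0.016]
orientation: [0.0, 0.658, 0.753, 0.0]
ft_force: [0.6, -1.3, 1.9]
finger_gap: 0.0443
grasp_force: 21.2
[-0.0863 -0.0442]
t 5.0833 [ 0.0399  0.0107 -0.    ] [0.001 0.    0.303] rows 2.424231746167266 F [ 0.6019 -1.3038  1.9172] T z [ 0.  0. -1.]
```

Gripped at 44 mm, the block's width. Now I drag it sideways and square it to the fence.

```bash
python3 inch.py '[[0.007,0.002,0,0,0,0.05],[0.014,0.004,0,0,0,0.1],[0.021,0.006,0,0,0,0.16],[0.028,0.008,0,0,0,0.22],[0.035,0.01,0,0,0,0.28],[0.0395,0.0105,0,0,0,0.303],[0.0395,0.0105,0,0,0,0.303],[0.0395,0.0105,0,0,0,0.303]]'
python3 inch.py '[[0,0,0,0,0,0],[0,0,0,0,0,0],[0,0,0,0,0,0],[0,0,0,0,0,0],[0,0,0,0,0,0],[0,0,0,0,0,0]]' 0.085
python3 - <<'E'
from h import *
import cv2
o=env.get_obs();print(hd(o['tcp_pos']))
go([*w(-.088,-0.003),.12],-.169)
E
```

```text
clock: 5.75
tcp_pos: [0.5371, 0.0812, -0.016]
orientation: [0.0, 0.764, 0.645, 0.0]
ft_force: [0.4, 1.0, 4.4]
finger_gap: 0.0448
grasp_force: 21.4
clock: 6.25
tcp_pos: [0.5246, 0.0826, -0.0198]
orientation: [-0.008, 0.764, 0.646, -0.008]
ft_force: [-23.1, 7.1, 4.3]
finger_gap: 0.0851
grasp_force: 1.3
[-0.1007 -0.0036]
t 6.25 [ 0.0003  0.0095 -0.1401] [-0.023  0.002  0.002] rows 3.366322859766752 F [-23.0782   7.1222   4.267 ] T z [ 0.  0. -1.]
```

Opening pressed the front knuckle against the clamp's arm (23 N). I'll narrow the fingers a little, back off slightly, then rise.

```bash
python3 inch.py '[[0,-0.004,0,0,0,0],[0,-0.008,0,0,0,0],[0,-0.008,0,0,0,0],[0,-0.008,0,0,0,0]]' 0.063
python3 -c "
from h import *
o=env.get_obs();print(hd(o['tcp_pos']))"
```

```text
clock: 6.58
tcp_pos: [0.5295, 0.0817, -0.0161]
orientation: [0.0, 0.764, 0.645, 0.0]
ft_force: [-1.1, -0.2, 0.2]
finger_gap: 0.0629
grasp_force: 0.0
[-0.0957 -0.0037]
```

```bash
python3 inch.py '[[0,0,-0.03,0,0,0],[0,0,-0.06,0,0,0],[0,-0.02,-0.1,0,0,0],[0,-0.04,-0.13,0,0,0],[0,-0.05,-0.13,0,0,0],[0,-0.05,-0.13,0,0,0]]'
python3 - <<'E'
from h import *
import cv2
go([*w(-.17,0),.12],1.402,-.3)
c=get_calibration('wrist'); np.save('w3.npy',c['pose'])
cv2.imwrite('pics/w3.png',snapshot('wrist')[:,:,::-1])
E
```

```text
clock: 7.08
tcp_pos: [0.4797, 0.0906, 0.116]
orientation: [0.001, 0.764, 0.645, 0.002]
ft_force: [-0.5, -0.8, -1.4]
finger_gap: 0.063
grasp_force: 0.0
t 7.0833 [ 0.0032 -0.0237 -0.0041] [-0.232 -0.233 -1.558] rows 12.739613030279742 F [-0.479  -0.8265 -1.42  ] T z [ 0.2913 -0.0496 -0.9553]
```

View pics/w3.png

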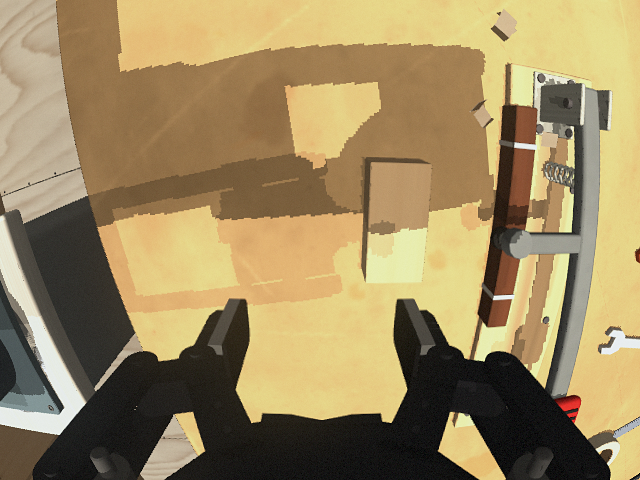

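The maple is square to the fence, with top corners at about (371,163), (431,165), (426,282) and (368,281). The fence front top edge runs from (505,105) to (484,322), with line centres at (518,146) and (498,293).

```bash
python3 - <<'E'
from h import *
c=get_calibration('wrist');c['pose']=np.load('w3.npy')
m=np.array([wray(c,*p,.032)[:2] for p in[(371,163),(431,165),(426,282),(368,281)]])
print(hd(m.mean(0)),[np.linalg.norm(m[i]-m[(i+1)%4]) for i in range(4)]);d=m[0]-m[3]+m[1]-m[2];print(np.arctan2(-d[0],d[1]))
for z,ps in((.026,[(505,105),(484,322)]),(.026,[(518,146),(498,293)])):
    a,b=[wray(c,*p,z)[:2] for p in ps];print(hd(a),hd(b),hd((a+b)/2),np.arctan2(-(a-b)[0],(a-b)[1]))
E
```

```text
[-0.089   0.0038] [np.float64(0.042991257763230234), np.float64(0.0899911219556114), np.float64(0.04577332455899103), np.float64(0.08838440789043539)]
-0.1389360194883633
[-0.0095  0.0963] [-0.0034 -0.0852] [-0.0065  0.0056] -0.13547618727178232
[0.0041 0.0662] [ 0.0045 -0.057 ] [0.0043 0.0046] -0.1661554647171078
```

```bash
python3 -c "
from h import *
go([*w(-.18,.002),.10],1.402,-.35)"
python3 inch.py '[[0,-0.03,0,0,0,-0.12],[0,-0.03,0,0,0,-0.24],[0,-0.03,0,0,0,-0.36],[0,-0.03,0,0,0,-0.48],[0,-0.03,0,0,0,-0.6],[0,-0.03,0,0,0,-0.72],[0,-0.03,0,0,0,-0.84],[0,-0.03,0,0,0,-0.94]]' 0.055
python3 -c "
from h import *
go([*w(-.18,.002),.10],1.402,-.35)"
```

```text
t 7.1333 [ 0.0054 -0.034   0.0145] [-0.272 -0.273 -1.554] rows 12.806644316885741 F [ 0.1583 -0.1258  0.1983] T z [ 0.338  -0.0576 -0.9394]
clock: 7.8
tcp_pos: [0.4504, 0.0951, 0.1121]
orientation: [-0.001, 0.387, 0.922, -0.0]
ft_force: [-0.3, 0.5, 0.1]
finger_gap: 0.055
grasp_force: 0.0
t 7.8 [0.0066 0.0023 0.0121] [-0.111 -0.34  -0.619] rows 5.718990915240517 F [-0.3169  0.4701  0.0999] T z [ 0.338  -0.0576 -0.9394]
```

```bash
python3 inch.py '[[0.006,0.002,0.012,-0.111,-0.34,-0.619],[0.006,0.002,0.012,-0.111,-0.34,-0.619],[0.006,0.002,0.012,-0.111,-0.34,-0.619],[0.006,0.002,0.012,-0.111,-0.34,-0.619],[0.006,0.002,0.012,-0.111,-0.34,-0.619],[0.006,0.002,0.012,-0.111,-0.34,-0.619],[0.006,0.002,0.012,-0.111,-0.34,-0.619],[0.006,0.002,0.012,-0.111,-0.34,-0.619]]'
python3 -c "
from h import *
print(hd(env.get_obs()['tcp_pos']))
go([*w(-.14,.002),.02],1.402,-.35)
go([*w(-.14,.002),-.016],1.402,-.35)"
```

```text
clock: 8.47
tcp_pos: [0.4469, 0.101, 0.1007]
orientation: [0.173, 0.087, 0.981, -0.015]
ft_force: [-0.3, 0.3, 0.4]
finger_gap: 0.0549
grasp_force: 0.0
[-0.1804  0.0015]
t 8.4667 [-0.0104  0.0008  0.0896] [-0.002 -0.001 -0.008] rows 2.164017987684174 F [-0.3     0.3418  0.4284] T z [ 0.338  -0.0576 -0.9394]
t 8.4667 [0.0019 0.0007 0.1235] [-0.002 -0.001 -0.008] rows 2.9612293294063368 F [-0.3     0.3418  0.4284] T z [ 0.338  -0.0576 -0.9394]
```

```bash
python3 inch.py '[[-0.005,0,0.04,0,0,0],[-0.008,0.001,0.075,0,0,-0.008],[-0.006,0.001,0.095,0,0,-0.008],[-0.002,0.001,0.108,0,0,-0.008],[0,0.001,0.116,0,0,-0.008],[0.002,0.001,0.121,0,0,-0.008],[0.002,0.001,0.123,0,0,-0.008],[0.002,0.001,0.123,0,0,-0.008]]'
python3 -c "
from h import *
print(hd(env.get_obs()['tcp_pos']))
go([*w(-.07,.002),-.016],1.402,-.35)
go([*w(-.045,.002),-.016],1.402,-.35)"
```

```text
clock: 9.13
tcp_pos: [0.488, 0.0952, -0.0145]
orientation: [0.174, 0.082, 0.981, -0.015]
ft_force: [-0.9, -0.1, -0.2]
finger_gap: 0.0551
grasp_force: 0.0
[-0.1389  0.0027]
t 9.1333 [-0.0642 -0.0008  0.0252] [-0.001  0.002  0.002] rows 1.6539157661295167 F [-0.8809 -0.0528 -0.1502] T z [ 0.338  -0.0576 -0.9394]
t 9.1333 [-0.0877 -0.0008  0.0338] [-0.001  0.002  0.002] rows 2.2533131669688937 F [-0.8809 -0.0528 -0.1502] T z [ 0.338  -0.0576 -0.9394]
```

```bash
python3 inch.py '[[-0.0094,0,0.0034,0,0,0],[-0.0188,0,0.0068,0,0,0],[-0.0263,0,0.0095,0,0,0],[-0.0329,0,0.0119,0,0,0],[-0.0395,0,0.0143,0,0,0],[-0.0461,0,0.0167,0,0,0],[-0.0527,0,0.0191,0,0,0],[-0.0583,0,0.0211,0,0,0]]'
python3 -c "
from h import *
print(hd(env.get_obs()['tcp_pos']))
go([*w(-.045,.002),-.0145],1.402,-.35)"
```

```text
clock: 9.8
tcp_pos: [0.5494, 0.0848, -0.0141]
orientation: [0.174, 0.082, 0.981, -0.015]
ft_force: [-0.4, 0.1, -0.6]
finger_gap: 0.0551
grasp_force: 0.3
[-0.0766  0.0028]
t 9.8 [-0.0295 -0.0009  0.0113] [-0.001  0.002  0.003] rows 0.7587043245366805 F [-0.4232  0.0991 -0.6334] T z [ 0.338  -0.0576 -0.9394]
```

```bash
python3 inch.py '[[-0.0047,0,0.0017,0,0,0],[-0.0094,0,0.0034,0,0,0],[-0.0141,0,0.0051,0,0,0],[-0.0188,0,0.0068,0,0,0],[-0.0216,0,0.0078,0,0,0],[-0.0226,0,0.0082,0,0,0]]'
python3 -c "
from h import *
print(hd(env.get_obs()['tcp_pos']),hd(env.get_obs()['ft_force'][:2]+O))"
python3 inch.py '[[-0.0009,0,0.0003,0,0,0],[-0.0018,0,0.0006,0,0,0],[-0.0027,0,0.001,0,0,0]]'
python3 -c "
from h import *
print(hd(env.get_obs()['tcp_pos']),hd(env.get_obs()['ft_force'][:2]+O))"
```

```text
clock: 10.3
tcp_pos: [0.573, 0.0809, -0.014]
orientation: [0.175, 0.082, 0.981, -0.015]
ft_force: [-0.5, -0.6, 0.3]
finger_gap: 0.0551
grasp_force: 0.4
[-0.0527  0.0029] [-0.4425 -0.643 ]
clock: 10.55
tcp_pos: [0.5749, 0.0806, -0.0141]
orientation: [0.174, 0.082, 0.981, -0.015]
ft_force: [-0.3, 0.6, 1.3]
finger_gap: 0.055
grasp_force: 0.4
[-0.0508  0.0029] [-0.4052  0.5853]
```

```bash
python3 inch.py '[[-0.0009,0,0.0003,0,0,0],[-0.0018,0,0.0006,0,0,0],[-0.0027,0,0.001,0,0,0],[-0.0036,0,0.0013,0,0,0]]'
python3 -c "
from h import *
print(hd(env.get_obs()['tcp_pos']),hd(env.get_obs()['ft_force'][:2]+O))"
python3 inch.py '[[-0.0009,0,0.0003,0,0,0],[-0.0018,0,0.0006,0,0,0]]'
python3 -c "
from h import *
print(hd(env.get_obs()['tcp_pos']),hd(env.get_obs()['ft_force'][:2]+O))"
```

```text
clock: 10.88
tcp_pos: [0.579, 0.0799, -0.0141]
orientation: [0.174, 0.082, 0.981, -0.015]
ft_force: [0.3, 0.4, -1.4]
finger_gap: 0.0552
grasp_force: 0.2
[-0.0467  0.0029] [0.2287 0.4513]
clock: 11.05
tcp_pos: [0.5809, 0.0796, -0.014]
orientation: [0.174, 0.082, 0.981, -0.015]
ft_force: [0.4, -0.2, -0.6]
finger_gap: 0.0546
grasp_force: 0.2
[-0.0448  0.0029] [ 0.4035 -0.1135]
```

```bash
for i in 1 2; do python3 inch.py '[[-0.0009,0,0.0003,0,0,0],[-0.0018,0,0.0006,0,0,0]]'
python3 -c "
from h import *
print(hd(env.get_obs()['tcp_pos']),hd(env.get_obs()['ft_force'][:2]+O))"; done
```

```text
clock: 11.22
tcp_pos: [0.5828, 0.0792, -0.0139]
orientation: [0.174, 0.082, 0.981, -0.015]
ft_force: [-0.6, 0.9, -0.5]
finger_gap: 0.0548
grasp_force: 0.2
[-0.0428  0.0029] [-0.7308  0.764 ]
clock: 11.38
tcp_pos: [0.5831, 0.0792, -0.0144]
orientation: [0.173, 0.082, 0.981, -0.015]
ft_force: [-7.9, 2.8, 3.9]
finger_gap: 0.0551
grasp_force: 3.9
[-0.0425  0.0028] [-8.2871  1.4226]
```

Fence contact: 8 N against the push. I'll back off, rise and check.

```bash
python3 inch.py '[[0.005,0,-0.002,0,0,0],[0.019,0,-0.007,0,0,0],[0.035,0,-0.015,0,0,0],[0.05,0,-0.045,0,0,0],[0.05,0,-0.085,0,0,0],[0.05,0,-0.125,0,0,0],[0.05,0,-0.14,0,0,0],[0.05,0,-0.14,0,0,0]]'
python3 - <<'E'
from h import *
import cv2
c=get_calibration('wrist'); np.save('w4.npy',c['pose']);print(hd(env.get_obs()['tcp_pos']),c['pose'][:3,3])
cv2.imwrite('pics/w4.png',snapshot('wrist')[:,:,::-1]);
im=snapshot('scene')[:,:,::-1];cv2.imwrite('pics/s4.png',im)
cv2.imwrite('pics/t4.png',snapshot('top')[:,:,::-1])
a=cv2.resize(im[215:305,215:355],None,fx=5,fy=5,interpolation=cv2.INTER_CUBIC);cv2.imwrite('pics/s4c.png',a)
E
```

```text
clock: 12.05
tcp_pos: [0.4927, 0.0954, 0.1051]
orientation: [0.179, 0.081, 0.98, -0.015]
ft_force: [-0.1, 0.1, 0.3]
finger_gap: 0.0549
grasp_force: 0.0
[-0.1343  0.0037] [0.3585 0.1181 0.2345]
```

View pics/s4c.png

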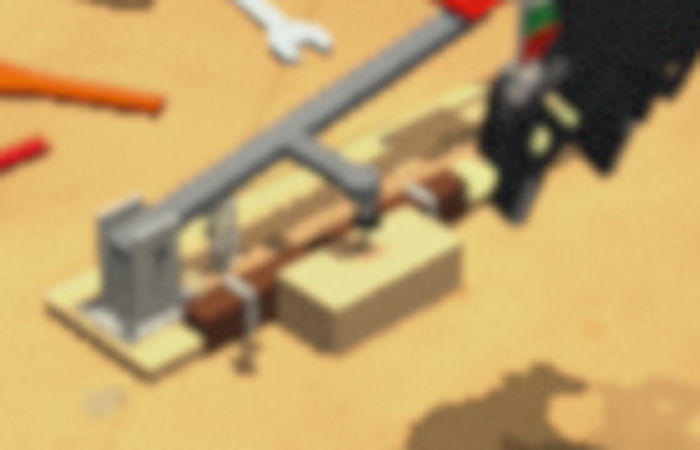

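The maple lies flush against the fence between the white lines, with the foot above it. Top corners are about (278,283), (336,310), (462,246) and (402,208). Numeric check:

```bash
python3 - <<'E'
from h import *
m=np.array([hd(ray('scene',215+(x-2)/5,215+(y-2)/5,.032)) for x,y in[(278,283),(336,310),(462,246),(402,208)]])
print(m,m.mean(0));d=m[0]-m[3]+m[1]-m[2];print(np.arctan2(-d[0],d[1]))
print([hd(ray('scene',215+(x-2)/5,215+(y-2)/5,.026)) for x,y in[(233,282),(415,190)]],'lines')
go([*w(-.1,-.11),.16],1.402,0)
E
```

```text
[[-0.0053  0.0562]
 [-0.0431  0.0506]
 [-0.0462 -0.0357]
 [ 0.0013 -0.0376]] [-0.0233  0.0084]
0.01984116648723978
[array([0.0177, 0.0669]), array([ 0.0158, -0.0611])] lines
t 12.2 [-0.0544 -0.113  -0.0437] [-0.001  0.352  0.003] rows 3.184265848236365 F [-0.9032 -0.2376 -0.541 ] T z [ 0.  0. -1.]
```

The maple is at x ≈ −23 mm and y ≈ +5 mm relative to the lines, and parallel, so it is seated. Now to the handle: rise, shut the fingers, and turn so the body keeps clear of the scale.

```bash
python3 inch.py '[[0.014,0,-0.038,0,0,0],[0.014,-0.02,-0.07,0,0.1,0],[0.014,-0.05,-0.07,0,0.2,0],[0.014,-0.08,-0.07,0,0.3,0],[0,-0.1,-0.07,0,0.35,0],[0,-0.1,-0.07,0,0.35,0],[0,-0.1,-0.07,0,0.35,0]]' 0 20
python3 -c "
from h import *
print(hd(env.get_obs()['tcp_pos']))
go([*w(.043,-.141),.17],-.169,-.15)"
```

```text
clock: 12.78
tcp_pos: [0.4511, -0.0012, 0.1642]
orientation: [-0.001, 0.085, 0.996, -0.001]
ft_force: [0.3, 1.2, -0.7]
finger_gap: -0.0001
grasp_force: 0.0
[-0.1591 -0.0986]
t 12.7833 [-0.2021 -0.0422 -0.0059] [ 0.116 -0.117  1.567] rows 12.60258911534668 F [ 0.3334  1.1675 -0.7228] T z [-0.0251 -0.1473 -0.9888]
```

```bash
python3 inch.py '[[-0.02,0,-0.006,0,0,0.12],[-0.04,-0.01,-0.006,0,0,0.24],[-0.06,-0.015,-0.006,0,0,0.36],[-0.08,-0.02,-0.006,0,0,0.48],[-0.1,-0.025,-0.006,0,0,0.6],[-0.12,-0.03,-0.006,0,0,0.72],[-0.14,-0.035,-0.006,0,0,0.84],[-0.15,-0.04,-0.006,0,0,0.96]]'
python3 -c "
from h import *
print(hd(env.get_obs()['tcp_pos']))
go([*w(.043,-.141),.17],-.169,-.15)"
```

```text
clock: 13.45
tcp_pos: [0.5925, -0.0631, 0.1704]
orientation: [0.0, 0.536, 0.844, -0.001]
ft_force: [-0.2, 0.0, 0.3]
finger_gap: -0.0001
grasp_force: 0.0
[-0.0093 -0.1358]
t 13.45 [-0.0341  0.04    0.0004] [ 0.045 -0.144  0.607] rows 5.004105683514476 F [-0.2447  0.0228  0.3201] T z [-0.0251 -0.1473 -0.9888]
```

```bash
python3 inch.py '[[-0.034,0.04,0,0.045,-0.144,0.607],[-0.034,0.04,0,0.045,-0.144,0.607],[-0.034,0.04,0,0.045,-0.144,0.607],[-0.034,0.04,0,0.045,-0.144,0.607],[-0.034,0.04,0,0.045,-0.144,0.607],[-0.034,0.04,0,0.045,-0.144,0.607],[-0.034,0.04,0,0.045,-0.144,0.607]]'
python3 - <<'E'
from h import *
import cv2
print(hd(env.get_obs()['tcp_pos']))
go([*w(.043,-.147),.105],-.169,-.15)
im=snapshot('scene')[:,:,::-1]
cv2.imwrite('pics/s5.png',cv2.resize(im[150:270,250:400],None,fx=5,fy=5,interpolation=cv2.INTER_CUBIC))
E
```

```text
clock: 14.03
tcp_pos: [0.6416, -0.0756, 0.1709]
orientation: [0.048, 0.759, 0.647, -0.057]
ft_force: [-0.3, 0.2, 0.5]
finger_gap: 0.0002
grasp_force: 0.0
[ 0.0412 -0.1399]
t 14.0333 [0.0027 0.0018 0.0663] [ 0.001 -0.001  0.011] rows 1.5908229558153806 F [-0.308   0.1931  0.5203] T z [-0.0251 -0.1473 -0.9888]
```

View pics/s5.png

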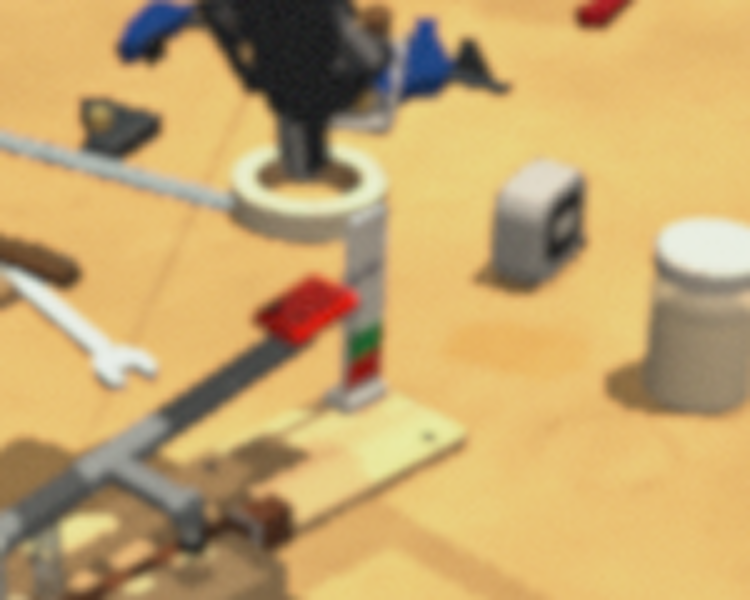

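The shut fingertips at (305,172) are straight above the red plate at (308,308), and the pointer and scale are clear of the body. I'll descend to just above the plate, then by small steps.

```bash
python3 inch.py '[[0.001,0.001,0.025,0,0,0.01],[0.002,0.002,0.045,0,0,0.01],[0.003,0.002,0.058,0,0,0.01],[0.003,0.002,0.066,0,0,0.01],[0.003,0.002,0.068,0,0,0.01],[0.003,0.002,0.068,0,0,0.01]]'
python3 inch.py '[[0,0,0.001,0,0,0],[0,0,0.002,0,0,0],[0,0,0.003,0,0,0]]' | head -4
python3 inch.py '[[0,0,0.001,0,0,0],[0,0,0.002,0,0,0],[0,0,0.003,0,0,0]]' | head -4
python3 inch.py '[[0,0,0.001,0,0,0],[0,0,0.002,0,0,0],[0,0,0.003,0,0,0]]' | head -4
```

```text
clock: 14.58
tcp_pos: [0.6429, -0.0851, 0.1046]
orientation: [0.049, 0.763, 0.642, -0.057]
ft_force: [-0.1, 0.2, 0.6]
finger_gap: -0.0001
grasp_force: 0.0
clock: 14.83
tcp_pos: [0.6439, -0.0854, 0.1031]
orientation: [0.05, 0.764, 0.641, -0.056]
ft_force: [0.3, -0.5, 0.1]
clock: 15.08
tcp_pos: [0.6433, -0.0857, 0.0992]
orientation: [0.05, 0.764, 0.641, -0.056]
ft_force: [1.5, 0.3, -0.3]
clock: 15.33
tcp_pos: [0.6431, -0.0862, 0.096]
orientation: [0.05, 0.764, 0.641, -0.056]
ft_force: [0.2, -0.2, -0.5]
```

```bash
for i in 1; do python3 inch.py '[[0,0,0.001,0,0,0],[0,0,0.002,0,0,0],[0,0,0.003,0,0,0]]' | head -4
python3 inch.py '[[0,0,0.001,0,0,0],[0,0,0.002,0,0,0],[0,0,0.003,0,0,0]]' | head -4
python3 inch.py '[[0,0,0.001,0,0,0],[0,0,0.002,0,0,0],[0,0,0.003,0,0,0]]' | head -4; done; python3 -c "
from h import *
o=env.get_obs();print(hd(o['tcp_pos']),o['ft_force'])"
```

```text
clock: 15.58
tcp_pos: [0.643, -0.0866, 0.093]
orientation: [0.05, 0.764, 0.641, -0.056]
ft_force: [-0.8, -0.3, -0.2]
clock: 15.83
tcp_pos: [0.643, -0.0871, 0.0902]
orientation: [0.05, 0.764, 0.641, -0.056]
ft_force: [-1.2, 0.1, 1.8]
clock: 16.08
tcp_pos: [0.6429, -0.0878, 0.0874]
orientation: [0.05, 0.764, 0.641, -0.056]
ft_force: [-1.4, -1.0, 2.2]
[ 0.0445 -0.1516] [-1.4337 -0.9688  2.2254]
```

Contact came at a TCP reading of about z ≈ 0.091, as expected for a plate top at 115 mm. Now I press about 40 mm.

```bash
python3 inch.py '[[0,0,0.0025,0,0,0],[0,0,0.005,0,0,0],[0.0005,0,0.0075,0,0,0],[0.0005,0,0.01,0,0,0],[0.0005,0,0.0125,0,0,0],[0.001,0,0.015,0,0,0],[0.001,0,0.0175,0,0,0],[0.001,0,0.02,0,0,0]]' | head -4
python3 inch.py '[[0,0,0.0025,0,0,0],[0,0,0.005,0,0,0],[0.0005,0,0.0075,0,0,0],[0.0005,0,0.01,0,0,0],[0.0005,0,0.012,0,0,0],[0.0005,0,0.012,0,0,0]]' | head -4
python3 -c "
from h import *
o=env.get_obs();print(hd(o['tcp_pos']),o['ft_force'])"
```

```text
clock: 16.75
tcp_pos: [0.6429, -0.0897, 0.0672]
orientation: [0.05, 0.764, 0.641, -0.056]
ft_force: [-0.1, -2.0, 4.2]
clock: 17.25
tcp_pos: [0.6427, -0.0911, 0.0555]
orientation: [0.05, 0.764, 0.641, -0.056]
ft_force: [-0.4, -2.6, 6.7]
[ 0.0449 -0.155 ] [-0.3747 -2.6472  6.6931]
```

```bash
python3 inch.py '[[0,0,0.002,0,0,0],[0,0,0.004,0,0,0],[0,0,0.006,0,0,0],[0,0,0.0065,0,0,0],[0,0,0.0065,0,0,0],[0,0,0.0065,0,0,0],[0,0,0.0065,0,0,0]]' | head -4
python3 - <<'E'
from h import *
import cv2
o=env.get_obs();print(hd(o['tcp_pos']),o['ft_force'])
im=snapshot('scene')[:,:,::-1];cv2.imwrite('pics/s6f.png',im)
cv2.imwrite('pics/s6.png',cv2.resize(im[170:295,255:375],None,fx=4.8,fy=4.8,interpolation=cv2.INTER_CUBIC))
E
```

```text
clock: 17.83
tcp_pos: [0.6426, -0.0917, 0.0496]
orientation: [0.05, 0.764, 0.641, -0.056]
ft_force: [-1.4, -1.8, 8.4]
[ 0.0449 -0.1555] [-1.3865 -1.7959  8.4369]
```

View pics/s6.png

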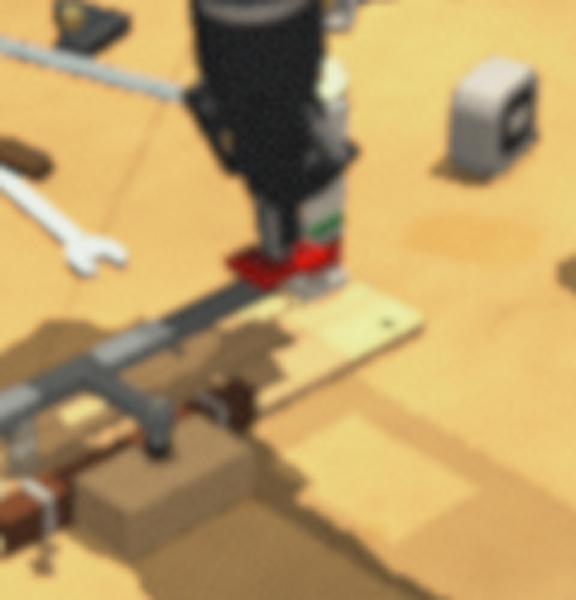

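The foot is on the maple, the beam is level, and the red plate is at about (288,262) in the crop. The pointer is hidden behind the plate, so I'll check the plate height numerically.

```bash
python3 - <<'E'
from h import *
import cv2
c=get_calibration('scene');P=np.linalg.inv(c['pose'])
def px(p):
    k=P[:3,:3]@p+P[:3,3];return [c['cx']+c['fx']*k[0]/k[2],c['cy']+c['fy']*k[1]/k[2]]
def plate(th): # 4 corners of top
    out=[]
    for sx in(-.02,.02):
        for sy in(-.026,.026):
            a=.172-th; y=.1-.25*np.cos(a)+sy*np.cos(a)-.018*0; z=.074+.25*np.sin(a)-sy*np.sin(a)
            out.append(px(np.r_[w(.045+sx,y),z]))
    return np.array(out)
def blob(f):
    h=cv2.cvtColor(cv2.imread(f),cv2.COLOR_BGR2HSV);m=((h[...,0]<6)|(h[...,0]>174))&(h[...,1]>170)&(h[...,2]>90)
    m[:190]=0;m[260:]=0;m[:,:290]=0;m[:,345:]=0;v,u=np.nonzero(m);return u.min(),u.max(),v.min(),v.max(),len(u)
print('seen rest',blob('pics/scene0.png'),'now',blob('pics/s6f.png'))
for th in(0,.145,.172,.2):
    p=plate(th);print(th,p.min(0),p.max(0))
E
```

```text
seen rest (np.int64(302), np.int64(324), np.int64(206), np.int64(225), 156) now (np.int64(304), np.int64(324), np.int64(221), np.int64(229), 88)
0 [301.0653 202.3516] [324.492  216.3794]
0.145 [301.7824 214.2569] [325.0144 226.218 ]
0.172 [301.7808 216.5225] [324.9523 228.0992]
0.2 [301.7349 218.8849] [324.8361 230.0634]
```

```bash
python3 - <<'E'
import cv2,numpy as np
def low(f):
    h=cv2.cvtColor(cv2.imread(f),cv2.COLOR_BGR2HSV);m=((h[...,0]<8)|(h[...,0]>172))&(h[...,1]>140)&(h[...,2]>70)
    m[:190]=0;m[260:]=0
    return [(int(u),np.nonzero(m[:,u])[0].min(),np.nonzero(m[:,u])[0].max()) for u in range(303,325,2) if m[:,u].any()]
print(low('pics/scene0.png'));print(low('pics/s4.png'));print(low('pics/s6f.png'))
from h import *
o=env.get_obs();print(o['clock'],o['ft_force'],o['tcp_pos'])
E
```

```text
[(303, np.int64(211), np.int64(215)), (305, np.int64(210), np.int64(216)), (307, np.int64(209), np.int64(218)), (309, np.int64(207), np.int64(219)), (311, np.int64(206), np.int64(218)), (313, np.int64(206), np.int64(215)), (315, np.int64(207), np.int64(214)), (317, np.int64(207), np.int64(213)), (319, np.int64(208), np.int64(212)), (321, np.int64(210), np.int64(225)), (323, np.int64(222), np.int64(224))]
[(303, np.int64(211), np.int64(215)), (305, np.int64(210), np.int64(216)), (307, np.int64(209), np.int64(217)), (309, np.int64(208), np.int64(219)), (311, np.int64(206), np.int64(217)), (313, np.int64(206), np.int64(215)), (315, np.int64(206), np.int64(214)), (317, np.int64(207), np.int64(213)), (319, np.int64(208), np.int64(212)), (321, np.int64(210), np.int64(225)), (323, np.int64(222), np.int64(225))]
[(303, np.int64(224), np.int64(225)), (305, np.int64(223), np.int64(227)), (307, np.int64(223), np.int64(228)), (309, np.int64(223), np.int64(229)), (311, np.int64(224), np.int64(229)), (313, np.int64(225), np.int64(228)), (315, np.int64(223), np.int64(227)), (317, np.int64(220), np.int64(226)), (319, np.int64(221), np.int64(226)), (321, np.int64(221), np.int64(225)), (323, np.int64(221), np.int64(224))]
17.8833 [-0.3357 -1.1835  8.0805] [ 0.6426 -0.0917  0.0497]
```

```bash
python3 - <<'E'
from h import *
c=get_calibration('scene');P=np.linalg.inv(c['pose'])
def px(p):
    k=P[:3,:3]@p+P[:3,3];return [c['cx']+c['fx']*k[0]/k[2],c['cy']+c['fy']*k[1]/k[2]]
def low(th,t=.008):
    a=.172-th;pts=[]
    for sx in(-.02,.02):
        for sy in(-.026,.026):
            for h in(0,-t):
                y=.1-.25*np.cos(a)+sy*np.cos(a)+h*np.sin(a);z=.074+.25*np.sin(a)-sy*np.sin(a)+h*np.cos(a)
                pts.append(px(np.r_[w(.045+sx,y),z]))
    from scipy.spatial import ConvexHull
    v=np.array(pts);v=v[ConvexHull(v).vertices];r=[]
    for u in range(303,321,2):
        s=[]
        for i in range(len(v)):
            p,q=v[i],v[(i+1)%len(v)]
            if min(p[0],q[0])<=u<=max(p[0],q[0]):s.append(p[1]+(q[1]-p[1])*(u-p[0])/(q[0]-p[0]))
        r.append(max(s))
    return np.array(r)
b=low(0);print('rest',b)
for t in(.13,.145,.16,.172,.185,.2):print(t,low(t)-b,(low(t)-b)[2:].mean())
s=np.array([225,227,228,229,229,228,227,226,226])-np.array([215,216,218,219,218,215,214,213,212]);print(s,s[2:].mean())
E
```

```text
rest [214.309  215.3355 216.3621 217.3887 218.4152 217.7784 216.4005 215.0226
 213.6447]
0.13 [ 8.6235  8.6503  8.6771  8.704   8.7308  9.2854  9.5758  9.8662 10.1566] 9.285109799910433
0.145 [ 9.6721  9.7022  9.7323  9.7624  9.7924 10.3389 10.6621 10.9854 11.3087] 10.36888357414827
0.16 [10.7313 10.7647 10.798  10.8314 10.8648 11.3904 11.7465 12.1025 12.4586] 11.456046150663724
0.172 [11.5861 11.6222 11.6582 11.6942 11.7303 12.2306 12.6129 12.9951 13.3773] 12.328366164390351
0.185 [12.5197 12.5586 12.5975 12.6365 12.6754 13.14   13.5506 13.9611 14.3717] 13.276120002540182
0.2 [13.6063 13.6486 13.6909 13.7333 13.7756 14.1887 14.6319 15.0751 15.5183] 14.37340725194438
[10 11 10 10 11 13 13 13 14] 12.0
```

The image fit gives 0.167 rad and the press travel gives 0.166 rad, which is mid green. I'll press 1 mm more, hold, and hand in.

```bash
python3 inch.py '[[0,0,0.001,0,0,0],[0,0,0.001,0,0,0],[0,0,0.001,0,0,0],[0,0,0.001,0,0,0],[0,0,0.001,0,0,0],[0,0,0.001,0,0,0]]'
python3 -c "
from plant import env, snapshot, get_calibration, sign_off
print(sign_off())"
```

```text
clock: 18.38
tcp_pos: [0.6426, -0.0917, 0.0487]
orientation: [0.05, 0.764, 0.641, -0.056]
ft_force: [-0.7, -0.4, 8.0]
finger_gap: 0.0001
grasp_force: 4.2
the job is handed in; nothing more can be done
None
```

The maple offcut is flat against the fence between the white lines, and I handed in at 18.4 s still pressing the lever (about 8 N, estimated 0.17 rad, mid green); the pointer itself was hidden, so that angle comes from plate height and press travel, and no verdict was shown.

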